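Stack the cartridge case, fit its nested lids, lift the cover away

ROBOT

A 7-joint arm with a two-finger parallel gripper is mounted at the origin on the work surface. World frame = base frame: x ahead of the robot, y to its left, z up, the work surface at z = 0. Lengths are in m, angles in rad, forces in N, time in s.
With the tool pointing down it reaches from about 0.4 to 0.85 m from the base axis. Payload 10.4 kg.
Tool frame: the origin (TCP) lies where the fingers leave the gripper's body, on its centre line; the fingertips stand 73 mm ahead of it and the grasp point (between the pads) lies 54 mm ahead of it; z points along the fingers, y is the line along which they close (so a half turn about z gives the same grasp; the last joint's range is limited). The gripper opens to 85 mm and grips with 20 to 120 N. Pads are 22 mm wide; open, the fingers measure 114 mm over their backs; the gripper's body (76 mm by 85 mm) begins 54 mm behind the grasp point. The pads swing forward as they close: fully open they stand 13 mm farther back than shut.
Start: joints at [-1.176, 0.332, -0.065, 1.46, 0.022, 1.35, -0.088], TCP at [0.254, 0.571, 0.304] pointing down, gripper open.
Joint ranges: [-2.6, 2.6], [-0.5, 2.12], [-1.47, 1.34], [0.16, 2.42], [-1.27, 4.41], [0.06, 2.06], [-2.6, 2.6]. Speed limits (rad/s): [2.22, 2.22, 2.79, 2.79, 3.14, 3.14, 3.14].

INTERFACE

Orientations are given as a unit quaternion [x, y, z, w].
In Python, from workcell import manip, camera gives the robot as it stands. The module is installed in compiled form; this text tells all that it offers.
- The arm moves only by the shell command python3 -m creep 'ROWS' [OPENING] [FORCE]. ROWS is JSON, a list of rows, each a list of 2 entries, a list of its own where there are three numbers: the shift along the tool's x, y, z in mm, then the turn about the tool's z in rad. In form: [[[tx, ty, tz], twist], ...]. A call has 1 to 5 rows; each row is the pose to reach, as a shift and turn from the pose commanded when the call began, along the tool's axes at that moment; what a row does not reach only later rows make up. A row lasts 1/12 s, in which the tool goes at most 41.7 mm and 7.16 degrees, less where a joint would pass 70% of its speed; a pose out of reach is approached as far as the arm can. A call with a gripper value outside its range is refused whole. OPENING is the opening, from 0 (shut) to 1 (fully open), set as the call begins (- or left out, the last holds). The fingers move at their own pace and stop on an object; FORCE is the grip in N (left out, the last holds). Time passes only in rows, so rows that repeat a pose let the fingers close. It gives the time, the measured TCP pose, the force, the opening and the grip force at its end, in the units of the state.
- manip.get_obs(): the state, without advancing time (a new reading comes with each control period).
- camera(name): name is "side" or "top" or "wrist"; returns a dict with "pixels" (400x640x3 uint8, red, green, blue), "z_map" (400x640 float32, m along the optical axis (not along the pixel's ray), 0 where there is no reading), "fx", "fy", "cx", "cy" (pixels), "distortion" ([k1, k2, p1, p2, k3] as OpenCV has them; the pictures are not rectified), "extrinsics" (4x4, takes a point from world to camera coordinates). Camera axes: x right, y down, z forward; pixel columns grow to the right and rows downward; lengths in m; the calibration is good to about 2 mm. A picture is of the moment at which its call begins.
- manip.hand_in(): hands the job in; it is judged then, once.
The state is a dict: "clock": time; "joint_pos": joint angles; "joint_velocities": joint speeds; "tau": joint torques, N m; "position": TCP position; "ee_rot": TCP orientation; "ft_force": force on the tool from outside, world axes, zero at the start; "torque": the same for the moment, N m; "grip_width": opening from 0.0 (shut) to 1.0 (fully open); "grasp_force": force on a finger pad.
Only numpy, scipy, OpenCV 4.12 (cv2) and the standard library are available. Lean on these libraries where they do the work, as an engineer would, in place of code of your own. Each camera call takes 0.05 s, during which the arm holds its last target. There are 200 camera calls.

TASK

Put the open blue cartridge case squarely and centrally on top of the closed green-lidded parts case (long sides along long sides) and let go of it; then lift the nested pair of lids together by the yellow stem, lower them onto the cartridge case until the inner lid is fully seated with the orange cover still nested on it, and let go. Then take the orange cover alone by its long sides and lift it well clear above the yellow stem, level, leaving the grey inner lid seated on the case, so that its tray is open; finish still holding the cover up in the gripper. Never part the cover from the inner lid before the lid is seated, leave the closed case where it stands, and do not disturb the other things on the shelf.

Things in the scene. Friction and masses are not known exactly. Their poses are not given: they have to be found in the camera images.
- base_top (a point): Centre of the flat top (z = 46 mm) of the closed parts case: grey lower half, green lid, red press button on its -x end; 100 mm long (x) x 70 wide (y) x 46 high, 0.8 kg, loose on the shelf. z up. The column is built on it.
- tub_mid (a point): Centre (half-way up) of the open-topped blue cartridge case: 84 mm long (x) x 54 wide (y) x 48 high, walls 4 mm, opening 76 x 46 mm, three small white cartridges (26 mm high) inside, about 0.26 kg. This point is 24 mm above its underside; z up. Rigid: it can be gripped across its 54 mm width.
- stem_mid (a point): Middle of the 28 mm of yellow stem, 16 (x) x 12 mm (y), that stands above the cover; it belongs to the rigid grey inner lid, 0.12 kg, and lifts both lids. Below this point: plug foot 42 mm, flange underside 29 mm. Plug 70 x 40 mm, tapered to 62 x 32; flange 84 x 54. Seated, the flange lies on the case's rim and this point is 53 mm above tub_mid. x long, z up.
- cover_mid (a point): Centre (half-way up) of the orange cover: a cap 92 mm long (x) x 62 wide (y) x 14 high with a 28 x 24 mm window for the stem, 60 g, z up. It rests loosely on the inner lid's tray rim, 21 mm below stem_mid, centred within 2 mm; its skirt's lower edge is then 1 mm above the case's rim and stands 4 mm out from the case. Gripped by the long skirt sides it lifts off alone.
- nut: Stainless connector nut standing upright, hexagon 30 mm across corners, 38 mm high; origin at its underside. A bystander.
- cartridge: White tap cartridge standing upright, 35 mm diameter, 60 mm high; origin at its underside. A bystander.
- plunger_handle: Plunger handle lying along y, 320 mm long, 30 mm thick, black rubber grip; origin under its middle. A bystander.
- soap_dish: Chrome soap dish, 85 (x) x 125 (y) x 22 mm high; origin at its underside. A bystander.
- tape_roll: White tape roll lying flat, 56 mm diameter, 16 mm high; origin at its underside. A bystander.
- wrench: Steel wrench lying flat, 170 mm long along its x; origin at its underside. A bystander.
Not all that is in view belongs to the job. Of the things shaped like the part that bears cover_mid, the orange one is meant.

How it is judged:
By the outcome, as a careful person would: the job done as asked, in the order asked, and still so for the second after the job is handed in, while the arm keeps its last pose, push and grip.
It also fails if it takes over 72 s, if anything falls off the work surface, if the arm or the gripper's body presses on something with over 40 N, if the wrist force passes 120 N, or if a joint passes its speed limit or range.

## Working session

There is one attempt and no reset: what is moved stays moved. The work goes in short steps, Python scripts to look and compute and a shell command to move; the robot and the scene stay as the last step left them, time stands still between calls to the robot, and variables do not carry over. Pictures are saved under pics/ and viewed, at most 13 in all, crops included, and the job is handed in when it is done.

```bash
mkdir -p pics; cat > h.py <<'E'
import numpy as np, cv2
from workcell import manip, camera
def K(c): return np.array([[c["fx"],0,c["cx"]],[0,c["fy"],c["cy"]],[0,0,1.]])
def cloud(c):
    "world xyz per pixel (nan where no depth)"
    h,w=c["z_map"].shape
    uv=np.stack(np.meshgrid(np.arange(w),np.arange(h)),-1).reshape(-1,1,2).astype(np.float64)
    n=cv2.undistortPoints(uv,K(c),np.array(c["distortion"],float)).reshape(h,w,2)
    z=np.where(c["z_map"]>0,c["z_map"],np.nan)[...,None]
    p=np.concatenate([n*z,z],-1); E=np.array(c["extrinsics"])
    return (p-E[:3,3])@E[:3,:3]
def onplane(c,uv,zp):
    n=cv2.undistortPoints(np.array(uv,float).reshape(-1,1,2),K(c),np.array(c["distortion"],float)).reshape(-1,2)
    E=np.array(c["extrinsics"]);R=E[:3,:3];o=-R.T@E[:3,3]
    d=np.c_[n,np.ones(len(n))]@R
    return o+d*((zp-o[2])/d[:,2])[:,None]
def save(c,f,crop=None,s=1):
    im=c["pixels"][...,::-1]
    if crop: im=im[crop[1]:crop[3],crop[0]:crop[2]]
    cv2.imwrite("pics/"+f,cv2.resize(im,None,fx=s,fy=s,interpolation=cv2.INTER_CUBIC))
E
python3 - <<'E'
from h import *
a=camera("top");b=camera("side");w=camera("wrist")
im=np.vstack([np.hstack([x["pixels"] for x in (a,b)])])
for n,c in zip(("top","side","wrist"),(a,b,w)):
    E=np.array(c["extrinsics"]); print(n,(-E[:3,:3].T@E[:3,3]).round(3),E[2,:3].round(2),c["fx"])
save(a,"top0.png");save(b,"side0.png");np.savez("top0.npz",**a);np.savez("side0.npz",**b)
print(manip.get_obs())
E
```

```text
top [ 0.4   -0.106  0.979] [ 0.21  0.01 -0.98] 377.915349510307
side [ 0.152 -0.513  0.702] [ 0.5   0.45 -0.74] 393.7770146599665
wrist [0.18  0.603 0.374] [ 0.28 -0.13 -0.95] 292.935934049862
{'clock': 0.15, 'joint_pos': array([-1.17559965,  0.33273737, -0.06474021,  1.46076385,  0.0216196 ,
        1.34986628, -0.088507  ]), 'joint_velocities': array([-0.00063214, -0.00242454,  0.00161468, -0.00402287, -0.00048271,
       -0.00175182, -0.00031681]), 'tau': array([ 5.25864016e-04, -6.25822449e+01,  4.90240229e-02, -3.91843307e+01,
        1.61850028e-02,  7.44374731e-03,  5.14537319e-06]), 'position': array([0.25349002, 0.57106413, 0.30328471]), 'ee_rot': array([ 2.07356576e-01,  9.78265281e-01, -5.32229959e-04, -8.65720806e-05]), 'ft_force': array([ 0.15105793, -0.35369302, -0.21533263]), 'torque': array([ 0.01161511,  0.03272283, -0.01426493]), 'grasp_force': 0.0, 'grip_width': 0.9999398335275514}
```

View pics/top0.png

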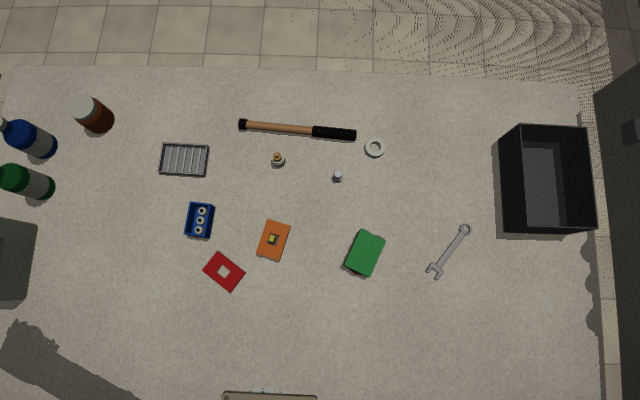

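View pics/side0.png

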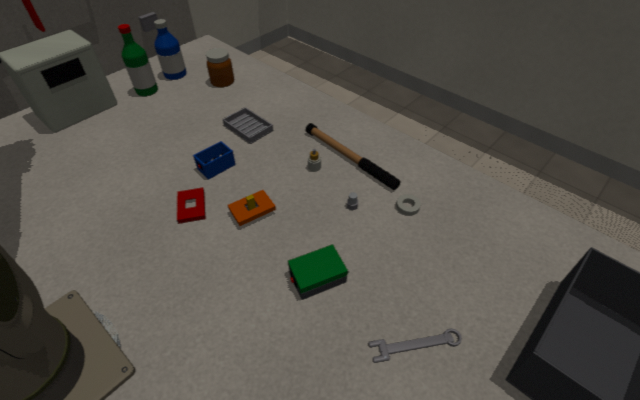

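Top view: the orange cover with the yellow stem is at (273,240) and the red lookalike cap at (224,272). The blue case is at (200,220), the green-lidded case at (365,252). The other blue and green objects are bottles at (30,138) and (25,180). I choose the orange cover with the stem.

```bash
cat >> h.py <<'E'
HUE={"orange":(5,17),"green":(50,75),"blue":(105,125),"yellow":(20,32),"red":(0,4)}
def mask(c,col,box=None,smin=120,vmin=40):
    hsv=cv2.cvtColor(c["pixels"],cv2.COLOR_RGB2HSV);lo,hi=HUE[col]
    m=cv2.inRange(hsv,(lo,smin,vmin),(hi,255,255))
    if box: k=np.zeros_like(m);k[box[1]:box[3],box[0]:box[2]]=1;m*=k
    return m
def rect(c,m,zp):
    "oriented rectangle (world, at height zp) of the mask's biggest contour: centre, long, short, yaw of long axis deg"
    cs,_=cv2.findContours(m,cv2.RETR_EXTERNAL,cv2.CHAIN_APPROX_NONE)
    k=max(cs,key=cv2.contourArea)
    p=onplane(c,k.reshape(-1,2),zp)[:,:2]
    (x,y),(w,h),a=cv2.minAreaRect((p*1000).astype(np.float32))
    if w<h: w,h,a=h,w,a+90
    return np.round([x,y,w,h,(a+90)%180-90],1)
E
python3 - <<'E'
from h import *
a=dict(np.load("top0.npz"));b=dict(np.load("side0.npz"))
T={"orange":(245,205,305,275),"green":(330,215,400,290),"blue":(175,190,225,250),"yellow":(255,225,290,255),"red":(195,240,250,300)}
S={"orange":(215,180,285,230),"green":(280,240,355,300),"blue":(185,135,245,185),"yellow":(235,185,270,215),"red":(170,180,212,225)}
for c,B in ((a,T),(b,S)):
    P=cloud(c)
    for col in T:
        m=mask(c,col,B[col]); q=P[m>0]; z=np.nanpercentile(q[:,2],[5,50,90,98])
        zp=np.median(q[q[:,2]>z[2]-.004,2]) 
        top=((abs(P[...,2]-z[2])<.006)&(m>0)).astype(np.uint8)
        print(col,m.astype(bool).sum(),"z",z.round(3),rect(c,m,z[2]),"toponly",rect(c,top,z[2]), np.nanmedian(P[top>0],0).round(3))
ims=[cv2.resize(c["pixels"][y:y+110,x:x+ 130,::-1],None,fx=3,fy=3,interpolation=cv2.INTER_CUBIC) for c,x,y in((a,180,190),(b,170,130))]
cv2.imwrite("pics/crop0.png",np.hstack(ims))
E
```

```text
orange 818 z [0.025 0.028 0.03  0.032] [486.7  11.9  92.1  62.2 -14.6] toponly [486.7  12.1  92.1  61.9 -14.6] [0.486 0.012 0.028]
green 1132 z [0.043 0.046 0.048 0.049] [ 461.6 -215.6   98.9   68.6  -23.8] toponly [ 461.4 -215.9   98.9   67.9  -23.8] [ 0.461 -0.216  0.046]
blue 422 z [0.003 0.034 0.049 0.051] [527.2 201.7  85.2  58.2  -4. ] toponly [527.6 202.9  84.3  55.4  -4.8] [0.526 0.205 0.048]
yellow 44 z [0.026 0.056 0.058 0.059] [485.8  10.7  17.1  14.8   2.4] toponly [487.   12.   14.6  12.2   2.4] [0.487 0.013 0.056]
red 819 z [0.008 0.014 0.016 0.018] [402.1 133.8  92.7  62.8  55.2] toponly [402.7 134.3  92.4  61.4  56.4] [0.402 0.135 0.014]
orange 874 z [0.016 0.028 0.029 0.031] [484.9   3.6  94.1  73.5 -14.8] toponly [485.8   7.1  93.   66.5 -14.8] [0.481 0.004 0.028]
green 1523 z [0.044 0.046 0.048 0.048] [ 460.6 -221.8   98.3   69.4  -23.4] toponly [ 460.6 -221.8   98.3   69.4  -23.4] [ 0.46  -0.222  0.046]
blue 880 z [0.007 0.03  0.047 0.049] [518.7 178.4  99.8  99.   -5.3] toponly [527.2 197.4  86.3  60.7  -4.5] [0.528 0.19  0.046]
yellow 105 z [0.023 0.042 0.056 0.057] [479.9  -3.2  43.6  17.9  60.4] toponly [486.3   7.5  15.6  15.2  73.6] [0.487 0.007 0.056]
red 783 z [0.005 0.014 0.015 0.016] [400.8 125.1 102.1  62.2  56.2] toponly [401.8 127.7  96.6  60.9  56.2] [0.401 0.129 0.014]
```

View pics/crop0.png

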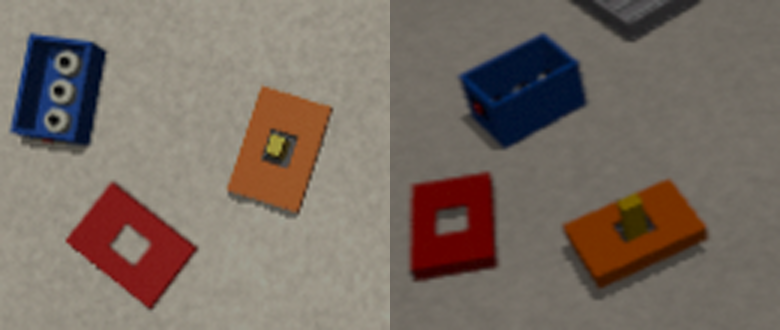

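The crop confirms the choice: the orange cover carries the yellow stem in its window, while the red cap is empty. The blue case holds three white cartridges. Next I go above the blue case for a close wrist view.

```bash
python3 -m creep '[[[-33,-19,4],0],[[-66,-38,8],0],[[-99,-57,12],0],[[-132,-76,16],0],[[-165,-95,20],0]]' 1
python3 -m creep '[[[-33,-19,4],0],[[-66,-38,8],0],[[-99,-57,12],0],[[-132,-76,16],0],[[-165,-95,20],0]]'
python3 -m creep '[[[-35,-19,4],-0.11],[[-70,-38,8],-0.22],[[-70,-38,8],-0.333],[[-70,-38,8],-0.333],[[-70,-38,8],-0.333]]'
python3 - <<'E'
from h import *
w=camera("wrist");save(w,"w1.png");np.savez("w1.npz",**w)
E
```

```text
clock: 0.57
position: [0.3666, 0.4158, 0.2836]
ee_rot: [0.207, 0.978, -0.0, -0.0]
ft_force: [0.6, 0.5, -0.0]
grip_width: 1.0
grasp_force: 0.0
clock: 0.98
position: [0.4788, 0.2619, 0.2637]
ee_rot: [0.207, 0.978, 0.0, 0.0]
ft_force: [0.2, 0.3, 0.1]
grip_width: 1.001
grasp_force: 0.0
clock: 1.4
position: [0.5264, 0.2009, 0.2556]
ee_rot: [0.044, 0.999, 0.0, -0.0]
ft_force: [-1.2, 0.3, 1.0]
grip_width: 1.002
grasp_force: 0.0
```

View pics/w1.png

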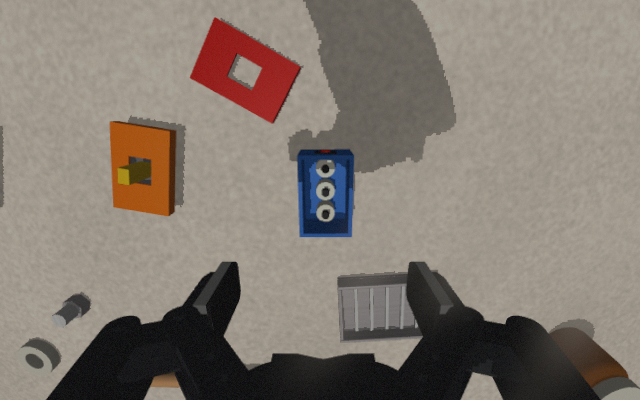

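Wrist view: blue case at (325,193), orange cover at (143,168) with its stem at (133,173), red cap at (245,70), fingertips at (225,280) and (423,280). Now measure with it.

```bash
python3 - <<'E'
from h import *
c=dict(np.load("w1.npz"));P=cloud(c)
B={"orange":(95,105,190,225),"blue":(290,140,365,245),"yellow":(105,145,165,195),"red":(180,10,310,130)}
for col,zt in (("orange",.028),("blue",.048),("yellow",.056),("red",.014)):
    m=mask(c,col,B[col]);q=P[m>0];print(col,np.nanpercentile(q[:,2],[5,50,90,98]).round(3))
    m=((abs(P[...,2]-zt)<.006)&(m>0)).astype(np.uint8);print(rect(c,m,zt),np.nanmedian(P[m>0],0).round(3))
# table z and fingertip positions
print("table",np.nanmedian(P[200:260,500:600].reshape(-1,3),0).round(4))
for s in ((180,255,250,330),(400,255,470,330)):
    q=P[s[1]:s[3],s[0]:s[2]].reshape(-1,3);q=q[(q[:,2]>.12)]
    print("finger",len(q),np.nanpercentile(q,[1,50,99],0).round(4).tolist())
E
```

```text
orange [0.02  0.029 0.03  0.031]
[485.9  12.1  93.3  66.4 -15.1] [0.478 0.016 0.029]
blue [0.004 0.022 0.049 0.05 ]
[526.7 202.5  84.6  53.4  -5. ] [0.526 0.206 0.049]
yellow [0.024 0.048 0.057 0.058]
[485.6  12.9  17.2  16.7  -9.9] [0.485 0.013 0.057]
red [0.014 0.015 0.016 0.017]
[401.  133.3  93.4  62.3  55.7] [0.4   0.133 0.015]
table [0.6069 0.4753 0.001 ]
finger 2968 [[0.5076, 0.1453, 0.199], [0.5131, 0.1571, 0.2247], [0.5317, 0.1622, 0.2492]]
finger 3028 [[0.5161, 0.2402, 0.1988], [0.5205, 0.2444, 0.2253], [0.5393, 0.2564, 0.249]]
```

```bash
python3 -m creep '[[[0,2,40],0],[[0,2,80],0],[[0,2,120],0],[[0,2,150],0],[[0,2,174],0]]' 1
python3 -m creep '[[[0,0,0],0],[[0,0,0],0],[[0,0,0],0],[[0,0,0],0],[[0,0,0],0]]' 0 40
python3 -m creep '[[[0,0,0],0],[[0,0,0],0],[[0,0,0],0],[[0,0,0],0],[[0,0,0],0]]'
```

```text
clock: 1.87
position: [0.5248, 0.2041, 0.0793]
ee_rot: [0.043, 0.999, -0.0, -0.001]
ft_force: [-0.4, 0.1, 0.0]
grip_width: 1.004
grasp_force: 0.0
clock: 2.28
position: [0.5275, 0.2033, 0.0836]
ee_rot: [0.042, 0.999, 0.001, 0.001]
ft_force: [-1.5, 0.9, 5.0]
grip_width: 0.629
grasp_force: 45.0
clock: 2.7
position: [0.5275, 0.2032, 0.0836]
ee_rot: [0.042, 0.999, 0.001, 0.001]
ft_force: [-2.2, 0.3, 7.9]
grip_width: 0.625
grasp_force: 45.3
```

```bash
python3 -m creep '[[[0,0,-20],0],[[0,0,-50],0],[[0,0,-80],0],[[0,0,-110],0],[[0,-20,-110],0]]'
python3 -m creep '[[[2,-35,0],0],[[4,-70,0],0],[[7,-105,0],0],[[9,-140,0],0],[[11,-175,0],0]]'
python3 -m creep '[[[2,-30,0],0.08],[[4,-60,0],0.16],[[7,-95,0],0.25],[[9,-115,0],0.328],[[9,-120,0],0.328]]'
python3 -m creep '[[[0,0,0],0],[[0,0,0],0],[[0,0,0],0]]'
python3 - <<'E'
from h import *
o=manip.get_obs();print(o["position"].round(4),o["ee_rot"].round(4))
w=camera("wrist");t=camera("top");save(w,"w2.png");np.savez("w2.npz",**w);np.savez("t2.npz",**t)
P=cloud(w);m=mask(w,"green");m=((abs(P[...,2]-.046)<.006)&(m>0)).astype(np.uint8);print("green w",rect(w,m,.046))
P=cloud(t);m=mask(t,"green",(300,150,450,330));m=((abs(P[...,2]-.046)<.006)&(m>0)).astype(np.uint8);print("green t",rect(t,m,.046))
E
```

```text
clock: 3.12
position: [0.5272, 0.1873, 0.1985]
ee_rot: [0.04, 0.999, 0.003, 0.004]
ft_force: [0.9, 1.0, -2.4]
grip_width: 0.626
grasp_force: 44.3
clock: 3.53
position: [0.4987, 0.0076, 0.1923]
ee_rot: [0.043, 0.999, 0.0, 0.0]
ft_force: [-0.2, -0.9, -3.2]
grip_width: 0.624
grasp_force: 44.2
clock: 3.95
position: [0.479, -0.1139, 0.1924]
ee_rot: [0.21, 0.978, -0.0, 0.0]
ft_force: [-0.2, -0.7, -3.5]
grip_width: 0.627
grasp_force: 44.1
clock: 4.2
position: [0.4805, -0.1082, 0.1919]
ee_rot: [0.204, 0.979, 0.0, 0.0]
ft_force: [-0.2, 0.1, -3.3]
grip_width: 0.629
grasp_force: 44.1
[ 0.4805 -0.1082  0.1919] [2.036e-01 9.790e-01 3.000e-04 0.000e+00]
green w [ 460.2 -217.6  101.1   72.2  -23.6]
green t [ 461.3 -216.3   99.2   67.2  -22.9]
```

View pics/w2.png

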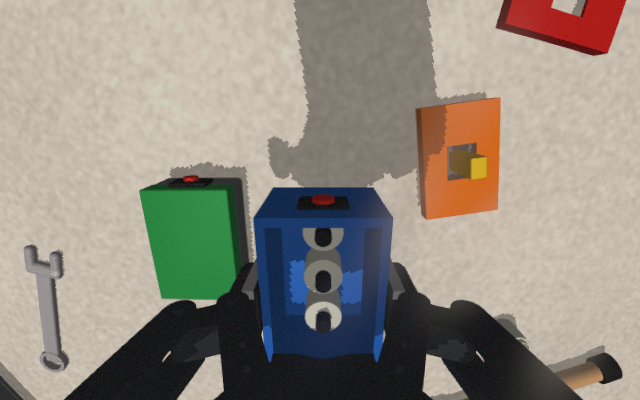

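The blue case hangs straight in the gripper, its near rim edge at row 218 between columns 255 and 392. The green case is at (195,243), clear on the left. I measure the held case's pose and where it has to go.

```bash
python3 - <<'E'
from h import *
o=manip.get_obs();p=o["position"]*1000;q=o["ee_rot"];hd=np.degrees(np.arctan2(2*q[0]*q[1],q[0]**2-q[1]**2));print("tool yaw",hd-180)
w=dict(np.load("w2.npz"));P=cloud(w)
m=mask(w,"blue",(240,180,410,365));q=P[m>0];q=q[~np.isnan(q[:,2])]
zt=np.percentile(q[:,2],98);print("z 2..98",np.percentile(q[:,2],[2,50,98]).round(4))
r=q[q[:,2]>zt-.008]*1000
th=np.radians(hd);ex=np.array([np.cos(th),np.sin(th)]);ey=np.array([np.sin(th),-np.cos(th)])
# tool y axis = ez_tool x ex ; tool z down
ey=np.array([np.sin(th),-np.cos(th)])
d=r[:,:2]-p[:2];a=d@ex;b=d@ey
print("tool x range",np.percentile(a,[0.5,99.5]).round(1),"tool y range",np.percentile(b,[.5,99.5]).round(1),len(r))
# near end face: fit yaw
f=q[q[:,2]<zt-.01]*1000; da=(f[:,:2]-p[:2])@ex; db=(f[:,:2]-p[:2])@ey; k=da>38
print("face x",np.median(da[k]),"slope deg",np.degrees(np.arctan(np.polyfit(db[k],da[k],1)[0])), "y range",np.percentile(db[k],[1,99]).round(1))
E
```

```text
tool yaw -23.50269988280462
z 2..98 [0.1127 0.1356 0.1584]
tool x range [-28.4  42. ] tool y range [-27.6  26. ] 4457
face x 41.68172268629102 slope deg 0.02804087981624998 y range [-26.9  23.6]
```

```bash
python3 -m creep '[[[-8,-36,0],0],[[-17,-72,0],0],[[-25,-107.5,0],0],[[-25.5,-107.5,25],0],[[-25.5,-107.5,50],0]]'
python3 -m creep '[[[0,0,2],0],[[0,0,4],0],[[0,0,4],0],[[0,0,4],0],[[0,0,4],0]]'
python3 - <<'E'
from h import *
t=camera("top");w=camera("wrist");np.savez("t3.npz",**t);o=manip.get_obs();print(o["position"].round(4),o["ee_rot"].round(4),o["ft_force"].round(1))
P=cloud(w)
for col,box in(("green",None),("blue",(200,150,450,390))):
    m=mask(w,col,box);q=P[m>0];print(col,np.nanpercentile(q,[1,99],0).round(3).tolist())
E
```

```text
clock: 4.72
position: [0.4611, -0.2203, 0.1425]
ee_rot: [0.206, 0.979, -0.0, 0.002]
ft_force: [-0.2, 2.0, -3.5]
grip_width: 0.628
grasp_force: 44.3
clock: 5.13
position: [0.4613, -0.2181, 0.1391]
ee_rot: [0.205, 0.979, 0.0, 0.001]
ft_force: [0.8, 0.4, -3.1]
grip_width: 0.627
grasp_force: 44.0
[ 0.461  -0.2182  0.1388] [2.047e-01 9.788e-01 1.000e-04 8.000e-04] [-0.5  0.3 -2.9]
green [[0.403, -0.235, 0.035], [0.439, -0.17, 0.049]]
blue [[0.413, -0.254, 0.059], [0.505, -0.183, 0.106]]
```

```bash
python3 -m creep '[[[0.5,1.2,2],0],[[0.5,1.2,4],0],[[0.5,1.2,6],0],[[0.5,1.2,7],0],[[0.5,1.2,7],0]]'
python3 -m creep '[[[0,0,0.8],0],[[0,0,1.6],0],[[0,0,1.6],0],[[0,0,1.6],0],[[0,0,1.6],0]]'
```

```text
clock: 5.65
position: [0.4603, -0.217, 0.1305]
ee_rot: [0.205, 0.979, 0.0, -0.0]
ft_force: [-0.0, -0.2, -3.3]
grip_width: 0.63
grasp_force: 44.1
clock: 6.07
position: [0.4605, -0.2171, 0.1296]
ee_rot: [0.205, 0.979, 0.0, 0.0]
ft_force: [-3.7, 1.4, 6.2]
grip_width: 0.632
grasp_force: 45.1
```

Contact felt at the expected height. Release, back off and check with the cameras.

```bash
python3 -m creep '[[[0,0,0],0],[[0,0,0],0],[[0,0,0],0],[[0,0,0],0],[[0,0,0],0]]' 1
python3 -m creep '[[[0,0,-10],0],[[0,0,-40],0],[[0,0,-80],0],[[0,0,-115],0],[[0,0,-115],0]]'
python3 -m creep '[[[0,0,0],0],[[0,0,0],0],[[0,0,0],0]]'
python3 - <<'E'
from h import *
t=camera("top");w=camera("wrist");s=camera("side");np.savez("t4.npz",**t);np.savez("w4.npz",**w)
save(w,"w4.png")
for n,c,bb,gb in(("w",w,(180,50,480,330),(150,20,500,340)),("t",t,(300,180,430,330),(300,180,430,330)),("s",s,None,None)):
    P=cloud(c)
    for col,zt,b in(("blue",.094,bb),("green",.046,gb)):
        m=mask(c,col,b);m=((abs(P[...,2]-zt)<.006)&(m>0)).astype(np.uint8)
        if m.sum()>50: print(n,col,m.sum(),rect(c,m,zt))
E
```

```text
clock: 6.48
position: [0.4606, -0.217, 0.1293]
ee_rot: [0.205, 0.979, 0.0, 0.0]
ft_force: [-0.2, -0.3, -0.4]
grip_width: 0.997
grasp_force: 0.0
clock: 6.9
position: [0.4628, -0.2185, 0.2517]
ee_rot: [0.205, 0.979, 0.0, 0.005]
ft_force: [0.6, 0.0, 0.2]
grip_width: 1.002
grasp_force: 0.0
clock: 7.15
position: [0.46, -0.2168, 0.2435]
ee_rot: [0.205, 0.979, 0.0, -0.001]
ft_force: [0.2, 0.9, -0.7]
grip_width: 1.0
grasp_force: 0.0
w blue 1790 [ 459.9 -217.9   84.4   53.5  -23.7]
w green 849 [ 459.7 -218.8   98.9   68.5  -23.7]
t green 67 [ 452.2 -182.    53.8   12.1  -22.6]
s blue 409 [ 460.4 -220.8   84.3   57.1  -22.7]
s green 330 [ 444.1 -233.9  115.3   60.2  -52.7]
```

View pics/w4.png

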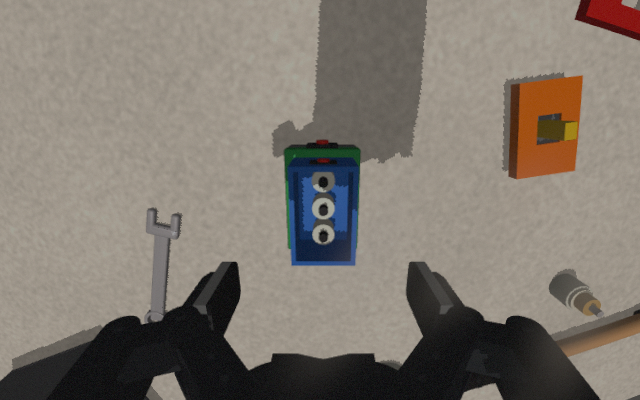

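The blue case sits squarely and centrally on the green lid: blue rim at (323,212), and the two centres agree within 1 mm with yaw equal. Next the lids.

```bash
python3 -m creep '[[[11,36,0],0],[[23,74,0],0],[[34,110,0],0],[[46,147,0],0],[[57,184,0],0]]' 1
python3 -m creep '[[[6,20,0],-0.07],[[12,37.5,0],-0.155],[[12,37.5,0],-0.155],[[12,37.5,0],-0.155],[[12,37.5,0],-0.155]]'
python3 -m creep '[[[0,0,0],0],[[0,0,0],0],[[0,0,0],0]]'
python3 - <<'E'
from h import *
o=manip.get_obs();q=o["ee_rot"];print(o["position"].round(4),np.degrees(np.arctan2(2*q[0]*q[1],q[0]**2-q[1]**2))-180)
w=camera("wrist");np.savez("w5.npz",**w);save(w,"w5.png",(220,80,440,300),2.5)
P=cloud(w);b=(220,80,430,290)
for col,zt,d in(("orange",.028,.004),("yellow",.056,.004)):
    m=mask(w,col,b);q=P[m>0];print(col,np.nanpercentile(q[:,2],[2,50,98]).round(4))
    m=((abs(P[...,2]-zt)<d)&(m>0)).astype(np.uint8);print(m.sum(),rect(w,m,zt),np.nanmean(P[m>0],0).round(4))
E
```

```text
clock: 7.72
position: [0.4816, -0.0239, 0.2439]
ee_rot: [0.205, 0.979, -0.0, -0.0]
ft_force: [0.5, -1.1, -0.7]
grip_width: 0.999
grasp_force: 0.0
clock: 8.13
position: [0.486, 0.0127, 0.2439]
ee_rot: [0.13, 0.992, -0.0, -0.0]
ft_force: [0.3, -0.5, -0.9]
grip_width: 0.997
grasp_force: 0.0
clock: 8.38
position: [0.4861, 0.0128, 0.2443]
ee_rot: [0.129, 0.992, 0.0, -0.0]
ft_force: [0.2, 0.3, 0.5]
grip_width: 0.998
grasp_force: 0.0
[0.4861 0.0128 0.2443] -14.874619801833234
orange [0.0243 0.0291 0.0305]
4648 [485.6  10.8  92.9  61.7 -14.9] [0.4832 0.0115 0.0291]
yellow [0.0181 0.0564 0.0582]
211 [484.9  10.8  16.5  10.3 -14.9] [0.4848 0.0108 0.0568]
```

View pics/w5.png

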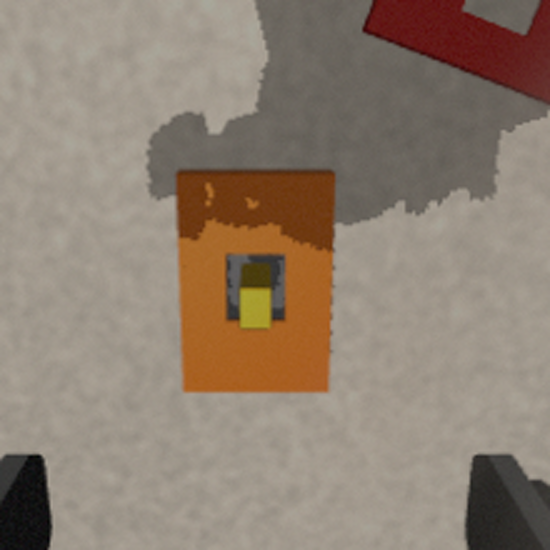

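Close crop: stem top at wrist pixel ≈(322,203), centred in the orange cover, and the gripper is aligned in yaw. Partly pre-close the gripper on the way down, then grip the stem just above the cover.

```bash
python3 -m creep '[[[0,-1.3,30],0],[[0,-1.3,65],0],[[0,-1.3,100],0],[[0,-1.3,125],0],[[0,-1.3,130],0]]' 0.5
python3 -m creep '[[[0,0,4],0],[[0,0,8.5],0],[[0,0,8.5],0],[[0,0,8.5],0],[[0,0,8.5],0]]'
python3 -m creep '[[[0,0,0],0],[[0,0,0],0],[[0,0,0],0],[[0,0,0],0],[[0,0,0],0]]' 0 60
python3 -m creep '[[[0,0,0],0],[[0,0,0],0],[[0,0,0],0],[[0,0,0],0],[[0,0,0],0]]'
```

```text
clock: 8.85
position: [0.4834, 0.0118, 0.1105]
ee_rot: [0.129, 0.992, -0.001, -0.003]
ft_force: [-0.5, 0.5, 0.6]
grip_width: 0.503
grasp_force: 0.0
clock: 9.27
position: [0.4865, 0.0124, 0.107]
ee_rot: [0.129, 0.992, 0.0, 0.001]
ft_force: [-1.3, -0.1, -0.7]
grip_width: 0.498
grasp_force: 0.0
clock: 9.68
position: [0.4861, 0.0124, 0.1063]
ee_rot: [0.129, 0.992, 0.0, 0.0]
ft_force: [-1.5, -0.0, 6.2]
grip_width: 0.125
grasp_force: 59.7
clock: 10.1
position: [0.4861, 0.0124, 0.1063]
ee_rot: [0.129, 0.992, 0.0, 0.0]
ft_force: [-2.3, 0.3, 5.5]
grip_width: 0.123
grasp_force: 59.8
```

```bash
python3 -m creep '[[[0,0,-5],0],[[0,0,-12],0],[[0,0,-20],0],[[0,0,-30],0],[[0,0,-42],0]]'
python3 -m creep '[[[0,0,-15],0],[[0,0,-30],0],[[0,0,-45],0],[[0,0,-60],0],[[0,0,-75],0]]'
python3 -m creep '[[[0,0,-10],0],[[0,0,-15],0],[[0,0,-15],0],[[0,0,-15],0],[[0,0,-15],0]]'
python3 - <<'E'
from h import *
o=manip.get_obs();p=o["position"]*1000;q=o["ee_rot"];hd=np.degrees(np.arctan2(2*q[0]*q[1],q[0]**2-q[1]**2));print(p.round(1),hd-180)
w=camera("wrist");np.savez("w6.npz",**w);save(w,"w6.png");P=cloud(w)
m=mask(w,"orange",(150,50,500,399));r=P[m>0]*1000;r=r[~np.isnan(r[:,2])];r=r[r[:,2]>60]
zt=np.percentile(r[:,2],95);print("z",np.percentile(r[:,2],[2,50,98]).round(1))
r=r[r[:,2]>zt-7]
th=np.radians(hd);ex=np.array([np.cos(th),np.sin(th)]);ey=np.array([np.sin(th),-np.cos(th)])
a=(r[:,:2]-p[:2])@ex;b=(r[:,:2]-p[:2])@ey
print("tool x",np.percentile(a,[.5,99.5]).round(1),"tool y",np.percentile(b,[.5,99.5]).round(1))
k=abs(a-a.max())<8
for s in (-30,-15,0,15,25): 
    k=abs(b-s)<3
    if k.sum(): print(s,a[k].max().round(1),r[k,2].mean().round(1))
E
```

```text
clock: 10.52
position: [0.4856, 0.0123, 0.1486]
ee_rot: [0.129, 0.992, -0.0, -0.0]
ft_force: [-0.6, -0.1, -2.0]
grip_width: 0.125
grasp_force: 58.8
clock: 10.93
position: [0.4857, 0.0122, 0.2245]
ee_rot: [0.129, 0.992, 0.0, 0.0]
ft_force: [0.1, 0.1, -2.4]
grip_width: 0.122
grasp_force: 58.8
clock: 11.35
position: [0.4854, 0.0123, 0.237]
ee_rot: [0.129, 0.992, -0.0, -0.001]
ft_force: [-0.5, -0.1, -1.4]
grip_width: 0.125
grasp_force: 58.8
[485.4  12.3 237. ] -14.768570296994682
z [151.9 159.8 161.2]
tool x [-44.7  46. ] tool y [-31.2  30. ]
-30 46.2 160.0
-15 46.2 160.1
0 46.2 159.8
15 46.1 159.8
25 46.1 159.7
```

View pics/w6.png

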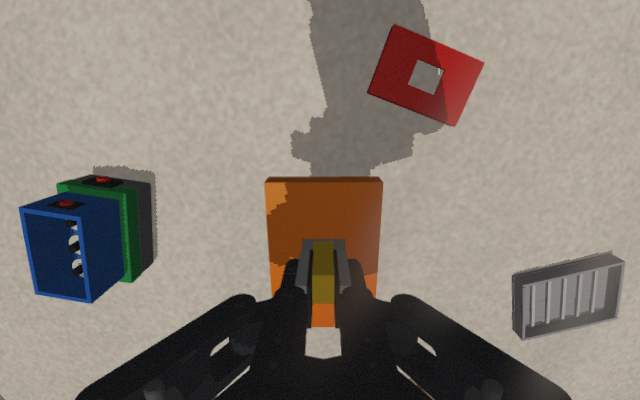

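The pair hangs level, cover edge at row 180 (columns 265–382), nested and centred within 1 mm of the tool. Carry it over gently.

```bash
python3 -m creep '[[[-2,-12,0],0.02],[[-5,-32,0],0.05],[[-9,-58,0],0.08],[[-13,-86,0],0.12],[[-17,-114,0],0.155]]'
python3 - <<'E'
from h import *
o=manip.get_obs();p=o["position"]*1000;q=o["ee_rot"];hd=np.degrees(np.arctan2(2*q[0]*q[1],q[0]**2-q[1]**2));print(p.round(1),hd-180)
th=np.radians(hd);ex=np.array([np.cos(th),np.sin(th)]);ey=np.array([np.sin(th),-np.cos(th)]);d=np.array([460.5,-217.1])-p[:2];print(d@ex,d@ey)
E
```

```text
clock: 11.82
position: [0.4722, -0.1054, 0.2376]
ee_rot: [0.207, 0.978, -0.0, -0.0]
ft_force: [0.3, -1.7, -1.8]
grip_width: 0.127
grasp_force: 58.8
[ 472.2 -105.4  237.6] -23.926714381845926
-34.60150326498665 -106.82285971114261
```

```bash
python3 -m creep '[[[-9,-28,0],0],[[-18,-56,0],0],[[-27,-84,0],0],[[-33,-102,0],0],[[-35,-109,0],0]]'
python3 -m creep '[[[0,0,3],0],[[0,0,10],0],[[0,0,17],0],[[0,0,20],0],[[0,0,20],0]]'
python3 -m creep '[[[0,0,0],0],[[0,0,0],0],[[0,0,0],0]]'
python3 - <<'E'
from h import *
o=manip.get_obs();p=o["position"]*1000;q=o["ee_rot"];hd=np.degrees(np.arctan2(2*q[0]*q[1],q[0]**2-q[1]**2));print(p.round(1),hd-180)
th=np.radians(hd);ex=np.array([np.cos(th),np.sin(th)]);ey=np.array([np.sin(th),-np.cos(th)]);d=np.array([460.5,-217.1])-p[:2];print("go",d@ex,d@ey)
w=camera("wrist");s=camera("side");np.savez("w7.npz",**w)
a=w["pixels"][60:400,150:490,::-1];b=cv2.resize(s["pixels"][190:310,260:380,::-1],(408,408),interpolation=cv2.INTER_CUBIC)[:340];cv2.imwrite("pics/w7.png",np.hstack([a,b]))
P=cloud(w)
for col,lo,hi in(("blue",86,96),("orange",122,170)):
    m=mask(w,col,(150,30,500,399));r=P[m>0]*1000;r=r[(r[:,2]>lo)&(r[:,2]<hi)]
    A=(r[:,:2]-p[:2])@ex;B=(r[:,:2]-p[:2])@ey
    print(col,len(r),"x",np.percentile(A,[.5,99.5]).round(1),"y",np.percentile(B,[.5,99.5]).round(1),"z",np.percentile(r[:,2],[2,98]).round(1))
E
```

```text
clock: 12.23
position: [0.4594, -0.2214, 0.2377]
ee_rot: [0.209, 0.978, -0.001, -0.0]
ft_force: [0.6, -0.2, -1.9]
grip_width: 0.12
grasp_force: 58.8
clock: 12.65
position: [0.4612, -0.2149, 0.2165]
ee_rot: [0.204, 0.979, 0.0, -0.001]
ft_force: [0.2, 0.3, -1.9]
grip_width: 0.127
grasp_force: 58.8
clock: 12.9
position: [0.4617, -0.216, 0.218]
ee_rot: [0.205, 0.979, 0.0, 0.0]
ft_force: [-0.2, 0.1, -2.4]
grip_width: 0.126
grasp_force: 58.8
[ 461.7 -216.   218. ] -23.62631384639593
go 0.685252369069554 -1.5389421618588321
blue 567 x [39.1 42.7] y [-28.6  23.5] z [86.3 95.9]
orange 9840 x [-44.9  45.7] y [-31.3  29.8] z [132.7 142.2]
```

View pics/w7.png

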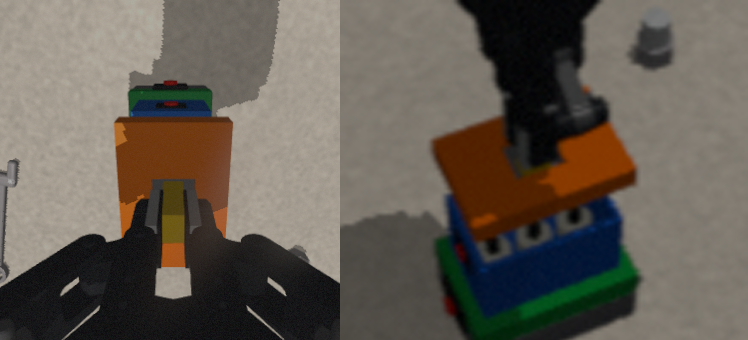

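The left half shows the pair over the case, the blue end (172,107) centred under the cover. The right half (side) shows it hovering level above the opening. The shift needed is about (+0.7, −1.6) mm; then lower slowly.

```bash
python3 -m creep '[[[0.7,-1.6,0],0],[[0.7,-1.6,4],0],[[0.7,-1.6,8],0],[[0.7,-1.6,12],0],[[0.7,-1.6,14],0]]'
python3 -m creep '[[[0,0,2],0],[[0,0,4],0],[[0,0,6],0],[[0,0,8],0],[[0,0,8],0]]'
python3 -m creep '[[[0,0,2],0],[[0,0,4],0],[[0,0,6],0],[[0,0,6],0],[[0,0,6],0]]'
```

```text
clock: 13.42
position: [0.4599, -0.2172, 0.2029]
ee_rot: [0.205, 0.979, 0.0, -0.0]
ft_force: [-0.4, 0.1, -2.1]
grip_width: 0.124
grasp_force: 58.8
clock: 13.83
position: [0.4601, -0.2172, 0.1954]
ee_rot: [0.205, 0.979, 0.0, -0.0]
ft_force: [-0.7, -0.2, -2.5]
grip_width: 0.127
grasp_force: 58.8
clock: 14.25
position: [0.4601, -0.2173, 0.1896]
ee_rot: [0.205, 0.979, 0.0, -0.0]
ft_force: [-0.2, 0.4, -2.6]
grip_width: 0.123
grasp_force: 58.8
```

```bash
python3 -m creep '[[[0,0,0.8],0],[[0,0,1.5],0],[[0,0,1.5],0],[[0,0,1.5],0]]'
python3 -m creep '[[[0,0,0.6],0],[[0,0,1.2],0],[[0,0,1.2],0],[[0,0,1.2],0]]'
```

```text
clock: 14.58
position: [0.4602, -0.2173, 0.1883]
ee_rot: [0.205, 0.979, 0.0, -0.0]
ft_force: [0.1, -0.4, -1.5]
grip_width: 0.124
grasp_force: 58.8
clock: 14.92
position: [0.4603, -0.2174, 0.1873]
ee_rot: [0.205, 0.979, 0.0, 0.0]
ft_force: [-2.1, -0.0, 2.3]
grip_width: 0.128
grasp_force: 59.4
```

```bash
python3 -m creep '[[[0,0,0.6],0],[[0,0,0.6],0],[[0,0,0.6],0]]'
python3 -m creep '[[[0,0,0],0],[[0,0,0],0],[[0,0,0],0],[[0,0,0],0],[[0,0,0],0]]' 0.5
python3 -m creep '[[[0,0,-10],0],[[0,0,-40],0],[[0,0,-70],0],[[0,0,-85],0],[[0,0,-85],0]]'
python3 -m creep '[[[0,0,0],0],[[0,0,0],0],[[0,0,0],0],[[0,0,0],0],[[0,0,0],0]]' 1
python3 - <<'E'
from h import *
o=manip.get_obs();p=o["position"]*1000;q=o["ee_rot"];hd=np.degrees(np.arctan2(2*q[0]*q[1],q[0]**2-q[1]**2));print(p.round(1),hd-180)
th=np.radians(hd);ex=np.array([np.cos(th),np.sin(th)]);ey=np.array([np.sin(th),-np.cos(th)])
w=camera("wrist");s=camera("side");np.savez("w8.npz",**w);np.savez("s8.npz",**s)
a=w["pixels"][60:400,150:490,::-1];b=cv2.resize(s["pixels"][190:310,260:380,::-1],(408,408),interpolation=cv2.INTER_CUBIC)[:340];cv2.imwrite("pics/w8.png",np.hstack([a,b]))
P=cloud(w)
for col,zt in(("orange",.109),("yellow",.137)):
    m=mask(w,col,(150,30,500,399));q=P[m>0];print(col,np.nanpercentile(q[:,2],[2,50,98]).round(4))
    m=((abs(P[...,2]-zt)<.004)&(m>0)).astype(np.uint8);r=rect(w,m,zt);d=r[:2]-p[:2];print(r,"tool",d@ex,d@ey)
E
```

```text
clock: 15.17
position: [0.4603, -0.2174, 0.1872]
ee_rot: [0.205, 0.979, 0.0, 0.0]
ft_force: [-6.0, 1.4, 11.7]
grip_width: 0.128
grasp_force: 60.5
clock: 15.58
position: [0.4603, -0.2173, 0.1864]
ee_rot: [0.205, 0.979, 0.0, -0.0]
ft_force: [-0.5, -1.1, 0.1]
grip_width: 0.5
grasp_force: 0.0
clock: 16.0
position: [0.4615, -0.2181, 0.2758]
ee_rot: [0.205, 0.979, 0.0, 0.003]
ft_force: [1.0, 0.1, -0.3]
grip_width: 0.503
grasp_force: 0.0
clock: 16.42
position: [0.46, -0.2172, 0.2708]
ee_rot: [0.205, 0.979, -0.0, -0.001]
ft_force: [0.7, -0.3, -0.2]
grip_width: 1.0
grasp_force: 0.0
[ 460.  -217.2  270.8] -23.65279252651996
orange [0.0995 0.1101 0.1114]
[ 459.9 -218.2   92.6   61.8  -23.6] tool -0.32656072506169403 -0.9280790044544194
yellow [0.0994 0.1374 0.1392]
[ 459.3 -218.3   16.9   11.4  -23.7] tool 0.18291602931238232 -1.2603942715614553
```

View pics/w8.png

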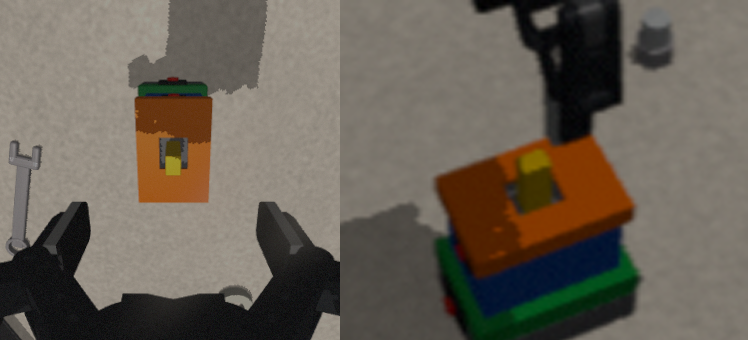

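The lid is seated: cover top at 110 mm, stem top at 137 mm, both level and centred, as expected. Now straddle the cover's long sides and grip it.

```bash
python3 -m creep '[[[0,0,25],0],[[0,0,55],0],[[0,0,80],0],[[0,0,95],0],[[0,0,100],0]]' 1
python3 -m creep '[[[0,0,5],0],[[0,0,10],0],[[0,0,15],0],[[0,0,15],0],[[0,0,15],0]]'
python3 -m creep '[[[0,0,0],0],[[0,0,0],0],[[0,0,0],0],[[0,0,0],0],[[0,0,0],0]]' 0 30
python3 -m creep '[[[0,0,0],0],[[0,0,0],0],[[0,0,0],0],[[0,0,0],0],[[0,0,0],0]]'
```

```text
clock: 16.93
position: [0.459, -0.2168, 0.1689]
ee_rot: [0.205, 0.979, -0.0, -0.002]
ft_force: [0.6, 0.4, 1.0]
grip_width: 1.002
grasp_force: 0.0
clock: 17.35
position: [0.4604, -0.2174, 0.1568]
ee_rot: [0.205, 0.979, 0.0, 0.0]
ft_force: [0.5, 0.4, 0.5]
grip_width: 1.001
grasp_force: 0.0
clock: 17.77
position: [0.4605, -0.2174, 0.1571]
ee_rot: [0.205, 0.979, 0.0, 0.0]
ft_force: [-1.0, 0.4, 5.6]
grip_width: 0.722
grasp_force: 32.8
clock: 18.18
position: [0.4605, -0.2174, 0.1571]
ee_rot: [0.205, 0.979, 0.0, 0.0]
ft_force: [-1.6, 0.8, 6.5]
grip_width: 0.716
grasp_force: 32.8
```

Width 0.72 (≈62 mm) is the cover. Lift slowly and straight.

```bash
python3 -m creep '[[[0,0,-3],0],[[0,0,-7],0],[[0,0,-12],0],[[0,0,-18],0],[[0,0,-25],0]]'
python3 -m creep '[[[0,0,-10],0],[[0,0,-20],0],[[0,0,-32],0],[[0,0,-44],0],[[0,0,-56],0]]'
python3 -m creep '[[[0,0,-12],0],[[0,0,-24],0],[[0,0,-34],0],[[0,0,-38],0],[[0,0,-38],0]]'
python3 -m creep '[[[0,0,0],0],[[0,0,0],0],[[0,0,0],0]]'
python3 - <<'E'
from h import *
w=camera("wrist");s=camera("side");np.savez("w9.npz",**w);np.savez("s9.npz",**s)
a=w["pixels"][60:400,150:490,::-1];b=cv2.resize(s["pixels"][150:320,250:420,::-1],(408,408),interpolation=cv2.INTER_CUBIC);cv2.imwrite("pics/w9.png",np.hstack([cv2.resize(a,(408,408)),b]))
for n,c in(("w",w),("s",s)):
    P=cloud(c);m=mask(c,"orange");q=P[m>0];q=q[q[:,2]>.18];A=np.c_[q[:,:2]-q[:,:2].mean(0),np.ones(len(q))]
    print(n,"cover z",np.percentile(q[:,2],[2,50,98]).round(4))
P=cloud(s);m=mask(s,"yellow",(290,200,400,320));q=P[m>0];print("stem",len(q),np.nanpercentile(q,[2,98],0).round(3).tolist())
E
```

```text
clock: 18.6
position: [0.4602, -0.2173, 0.182]
ee_rot: [0.205, 0.979, 0.0, -0.0]
ft_force: [0.4, -0.5, -0.8]
grip_width: 0.721
grasp_force: 33.0
clock: 19.02
position: [0.4603, -0.2174, 0.239]
ee_rot: [0.205, 0.979, 0.0, 0.0]
ft_force: [0.2, -0.5, -0.2]
grip_width: 0.718
grasp_force: 33.0
clock: 19.43
position: [0.4606, -0.2175, 0.2767]
ee_rot: [0.205, 0.979, 0.0, 0.001]
ft_force: [0.1, 0.8, -1.3]
grip_width: 0.719
grasp_force: 33.0
clock: 19.68
position: [0.46, -0.2172, 0.2748]
ee_rot: [0.205, 0.979, 0.0, -0.001]
ft_force: [-0.5, 0.1, -0.6]
grip_width: 0.72
grasp_force: 33.0
w cover z [0.22   0.2278 0.2291]
s cover z [0.2145 0.2268 0.2796]
stem 173 [[0.453, -0.227, 0.099], [0.487, -0.21, 0.138]]
```

View pics/w9.png

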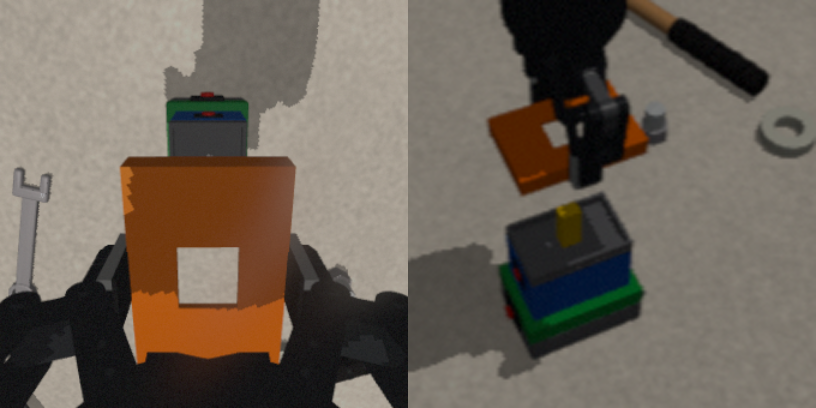

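The side crop shows the cover held level at (570,140), with the grey lid and yellow stem (568,225) seated and open on the blue case. The cover's underside is about 75 mm above the stem top. Handing in.

```bash
python3 -c "
from workcell import manip
print(manip.hand_in())"
```

```text
the job is handed in; nothing more can be done
None
```

The job is handed in: the blue case sits centred and square on the green-lidded case, the grey inner lid is seated on it with its tray open, and the gripper is holding the orange cover level about 75 mm above the yellow stem.

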